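# Pull out the sample tray and hold the laser guard open

### The arm

A 7-joint arm with a two-finger parallel gripper is mounted at the origin on the work surface. World frame = base frame: x ahead of the robot, y to its left, z up, the work surface at z = 0. Lengths are in mm, angles in rad, forces in N, time in s.
With the tool pointing down it reaches from about 425 to 975 mm from the base axis. Payload 16.7 kg.
Tool frame: the origin (TCP) lies between the finger pads; the fingertips stand 8 mm ahead of it and the grasp point (between the pads) lies 11 mm behind it; y points along the fingers, z is the direction in which the jaws open and shut, and the axes are right-handed (so a half turn about y gives the same grasp; the last joint's range is limited). The gripper opens to 85 mm and grips with 20 to 120 N. Pads are 22 mm wide; open, the fingers measure 114 mm over their backs; the gripper's body (76 mm by 85 mm) begins 54 mm behind the grasp point. The pads swing forward as they close: fully open they stand 13 mm farther back than shut.
Start: joints at [1.085, 0.426, 0.074, 1.606, -0.034, 1.111, -0.067], TCP at [223.034, -637.048, 204.302] pointing down, gripper open.
Joint ranges: [-2.85, 2.85], [-0.5, 2.14], [-1.23, 1.37], [0.21, 2.46], [-1.02, 4.16], [0.16, 2.05], [-2.73, 2.73]. Speed limits (rad/s): [1.89, 1.89, 2.39, 2.39, 3.01, 3.01, 3.01].

### API

Orientations are given as a unit quaternion [x, y, z, w].
In Python, from station import env, optics, boxes_of, cut_out gives the robot as it stands. The module is installed in compiled form; this text tells all that it offers.
- The arm moves only by the tool play_rows, never from a script. Its argument "moves" is one flat list of numbers, 7 for each row, row after row: the turn, a rotation vector about the tool's x, y, z in units of 6 degrees (1.0 is 6 degrees), then the shift along the tool's x, y, z in units of 40 mm (1.0 is 40 mm), then the opening in per cent of the stroke, from 0 (shut) to 100 (fully open). A call has 1 to 12 rows; each row shifts and turns the pose as measured when the row begins, along the tool's axes as they then stand; what a row does not reach is not made up. A row lasts 1/10 s, in which the tool goes at most 50 mm and 8.59 degrees, less where a joint would pass 70% of its speed; a pose out of reach is approached as far as the arm can. A call is refused whole if a number of a shift passes 1 or a number of a turn 1, either way. A call with a gripper value outside its range is refused whole. The fingers move at their own pace and stop on an object; "newtons" is the grip in N (left out, the last holds). Time passes only in rows, so rows that do not move let the fingers close. It gives the time, the measured TCP pose, the force and the opening at its end, in the units of the state.
- env.observe(): the state, without advancing time (a new reading comes with each control period).
- optics.snapshot(name): name is "side" or "top"; returns the picture (400x640x3 uint8, red, green, blue); there is no depth.
- optics.camera_params(name): a dict with "K" (3x3 intrinsics, pixels), "R" (3x3) and "t" (3): a world point X has camera coordinates R X + t. Camera axes: x right, y down, z forward; pixel columns grow to the right and rows downward; lengths in mm; the calibration is good to about 2 mm. A picture is of the moment at which its call begins. camera_params takes no time and is no camera call.
- env.job_done(): hands the job in, once; it reports no verdict.
Trained networks look in the newest picture that a camera, given by its name, has taken for a name from the list of things; names that differ only in an ending like _2 or _b are one class to them, and where a whole thing is asked for, a point or a joint stands for the part that bears it (a point fixed in the world has none). Each returns a list of dicts, best first, with "confidence" (0 to 1); they miss things now and then, are a little off and sometimes report something else, mostly with a low value. They report only what shows in the picture. A call takes as long as a camera call.
- boxes_of(camera, target): "location" ([column, row] in pixels, amid what is visible of it).
- cut_out(camera, target): "pixels" (400x640 bool, what is visible of it) and "location" ([column, row] in pixels, amid what is visible of it).
The state is a dict: "clock": time; "joint_positions": joint angles; "dq": joint speeds; "tau": joint torques, N m; "tool_pos": TCP position; "ee_rot": TCP orientation; "wrist_force": force on the tool from outside, world axes, zero at the start; "moment": the same for the moment, N m; "opening": opening from 0.0 (shut) to 1.0 (fully open).
Only numpy, scipy, OpenCV 4.12 (cv2) and the standard library are available. Lean on these libraries where they do the work, as an engineer would, in place of code of your own. Each camera call takes 0.05 s, during which the arm holds its last target. There are 200 camera calls.

### The job

Pull the analyser's sample tray out to its stop. Then lift the hinged green laser guard on top of the analyser and hold it open with the gripper at 50 degrees from its closed position, so that a colleague can clean the window beneath it; finish while still holding it there, because it falls shut if let go, with the tray still fully out. Leave the jar, the dish and the wrench beside the analyser where they are.

Things in the scene. Friction and masses are not known exactly. Their poses are not given: they have to be found in the camera images.
- analyser: Sizes here and below are in mm. Fixed bench-top analyser, a low white box with a blue deck: 250 deep x 320 wide, deck 100 above the table, a 45 high block on the deck's rear edge. Origin on the table under it; the front face is 110 in front of the origin. Its own axes: -x out of the front (towards the robot), y to its left as the robot sees it, z up. Position and yaw vary.
- tray (a joint): Slide of the sample tray (the only drawer, in the middle of the front face, front panel 194 wide x 50 high), in m: 0 fully in, 0.070 at its stop, fully out. It slides out along the analyser's -x, may start a little open, takes 1 to 4 N to pull and stays where it is left.
- tray_bar (a point): Middle of the tray's handle: a horizontal round steel bar, 10 diameter, 100 long along the analyser's y, 45 in front of the tray's front panel (40 clear gap behind it), 70 above the table and 30 below the deck; free above and below, can be pinched from above. Moves with the tray.
- guard (a joint): Hinge of the laser guard, in rad: 0 closed (lying level on the deck), growing as it opens upwards, 1.30 at its stop; 50 degrees is 0.873. It weighs about 0.45 kg (may differ by a third), no spring; it falls shut from every angle. The guard is a transparent green hood, 145 long x 160 wide x 49 high, hinged along its far (+x) edge, its top at 151 above the table when closed.
- guard_hinge (a point): Middle of the guard's hinge axis, which runs along the analyser's y, 135 above the table. Does not move as the guard opens.
- grip_left (a point): Middle of the left (+y) grip bar of the guard: a round steel bar, 12 diameter, sticking out 67 sideways from a flat bracket on the guard's side near its free front edge, parallel to the hinge axis, with an 18 diameter end stop. This point is 120 to the left of the guard's middle and 130 from the hinge axis; with the guard closed it is level with the hinge, 35 above the deck. Moves with the guard; it can be pinched from above and turns between the fingers as the guard swings.
- grip_right (a point): The same on the right (-y) side. Either bar will do.
- jar: Closed white jar, 60 diameter, 85 high, standing on the table to the left of the analyser, leave it alone. Origin: middle of its underside.
- dish: White ceramic dish, 84 diameter, 25 high, on the table to the right of the analyser, leave it alone. Origin: middle of its underside.
- wrench: Steel wrench lying on the table to the left of the analyser and nearer the robot, leave it alone. Origin: underside, near its middle; it lies along its own x.

How it is judged:
By the outcome, as a careful person would: the job done as asked, in the order asked, and still so for the second after the job is handed in, while the arm keeps its last pose, push and grip.
It also fails if it takes over 46 s, if anything falls off the work surface, if the arm or the gripper's body presses on something with over 40 N, if the wrist force passes 120 N, or if a joint passes its speed limit or range.

## Working session

There is one attempt and no reset: what is moved stays moved. The work goes in short steps, Python scripts to look and compute and a tool call to move; the robot and the scene stay as the last step left them, time stands still between calls to the robot, and variables do not carry over. Pictures are saved under pics/ and viewed, on a budget of 10 in all, crops included, one or two more only if the job needs it, and the job is handed in when it is done.

Besides the shell and the picture viewer there is one more tool, called after "Emit:" as name(argument=value, ...), one argument or row to a line, values as JSON. play_rows: Moves the arm, as the interface text tells. Its arguments: {"type":"object","properties":{"moves":{"type":"array","items":{"type":"number"}},"newtons":{"type":"number"}},"required":["moves"]}

```bash
mkdir -p pics
cat > h.py <<'E'
import numpy as np, cv2
from station import env, optics, boxes_of, cut_out
def ray(cam,px):
    p=optics.camera_params(cam);K,R,t=map(np.array,(p['K'],p['R'],p['t']))
    return -R.T@t, R.T@np.linalg.inv(K)@np.array([px[0],px[1],1.])
def at_z(cam,px,z):
    c,d=ray(cam,px); return c+d*(z-c[2])/d[2]
def tri(px1,px2):
    c1,d1=ray('side',px1);c2,d2=ray('top',px2)
    s=np.linalg.lstsq(np.stack([d1,-d2],1),c2-c1,rcond=None)[0]
    a,b=c1+s[0]*d1,c2+s[1]*d2
    return (a+b)/2,np.linalg.norm(a-b)
def proj(cam,X):
    p=optics.camera_params(cam);K,R,t=map(np.array,(p['K'],p['R'],p['t']))
    q=K@(R@np.array(X)+t);return q[:2]/q[2]
E
python3 - <<'E'
from h import *
np.set_printoptions(precision=1,suppress=True)
s=env.observe();print(s)
for c in('side','top'):
    im=optics.snapshot(c);cv2.imwrite(f'pics/{c}0.png',im[:,:,::-1])
    print(c,'campos',ray(c,(320,200))[0])
Z=dict(tray_bar=70,grip_left=135,grip_right=135,guard_hinge=135,jar=42,dish=12,wrench=5,analyser=60,guard=135)
for n,z in Z.items():
    L={}
    for c in('side','top'):
        b=boxes_of(c,n)
        for k in b[:3]: print(n,c,np.round(k['location'],1),round(k['confidence'],2),at_z(c,k['location'],z))
        if b:L[c]=b[0]['location']
    if len(L)==2: print('  tri',*tri(L['side'],L['top']))
E
```

```text
{'clock': 0.0, 'joint_positions': array([ 1.1,  0.4,  0.1,  1.6, -0. ,  1.1, -0.1]), 'dq': array([-0., -0.,  0.,  0., -0., -0., -0.]), 'tau': array([  0. , -95. ,   3.8, -46.4,   0. ,   0. ,   0. ]), 'tool_pos': array([ 222.9, -636.7,  203.6]), 'ee_rot': array([-0.1,  0.7, -0.7,  0.1]), 'wrist_force': array([0.1, 0.2, 0.3]), 'moment': array([-0.,  0.,  0.]), 'opening': 1.000567499997076}
side campos [566.6 584.9 616. ]
top campos [439.3  17.  926.8]
tray_bar side [339.2 238.7] 0.97 [565.8 106.5  70. ]
tray_bar top [287.7 227.3] 0.66 [577.2  89.2  70. ]
  tri [572.6  91.5  55.2] 13.999824703277488
grip_left side [261.1 219.4] 0.84 [707.1 132.  135. ]
grip_left top [275.9 158.3] 0.9 [710.6 103.8 135. ]
  tri [717.1 106.7 109. ] 4.627481811198965
grip_right side [262.1 217.4] 0.58 [706.3 126.9 135. ]
grip_right top [275.7 160.7] 0.61 [705.5 104.3 135. ]
  tri [712.6 106.7 113.8] 0.137483963828048
guard_hinge side [258.7 217.2] 0.68 [712.5 127.1 135. ]
guard_hinge top [273. 162.] 0.91 [703.  109.9 135. ]
guard_hinge top [167.4 269.6] 0.43 [495.1 318.4 135. ]
  tri [713.2 112.  117.7] 8.578405936176093
jar side [222.5 385.1] 0.8 [721.8 383.3  42. ]
jar top [153.8 178.6] 0.69 [707.6 391.6  42. ]
  tri [711.8 387.8  52.2] 13.997315380904285
dish side [307.1 167.3] 0.54 [ 662.  -182.1   12. ]
dish top [388.4 189.5] 0.77 [ 664.2 -142.2   12. ]
  tri [ 655.8 -136.    48.2] 1.0241286304127064
wrench side [341.4 388.7] 0.62 [546.2 357.6   5. ]
wrench top [166.  270.2] 0.95 [503.1 371.    5. ]
  tri [524.5 364.4  14.7] 44.5021620779568
analyser side [261.5 248.5] 0.64 [712.5 137.5  60. ]
analyser side [334.9 234. ] 0.2 [574.9  86.3  60. ]
analyser top [275.2 166.8] 0.78 [716.5 114.   60. ]
  tri [721.6 116.9  35.4] 5.222903958022695
guard side [258.5 215.2] 0.78 [713.9 122.1 135. ]
guard top [275.9 162.7] 0.84 [701.2 104.  135. ]
  tri [713.5 106.1 116.4] 11.672543856364085
```

Run:
```python
import cv2,numpy as np
a=cv2.imread('pics/side0.png')[120:400,150:480];b=cv2.imread('pics/top0.png')[60:340,130:460]
cv2.imwrite('pics/s0c.png',cv2.resize(a,None,fx=2.12,fy=2.12,interpolation=cv2.INTER_CUBIC));cv2.imwrite('pics/t0c.png',cv2.resize(b,None,fx=2.12,fy=2.12,interpolation=cv2.INTER_CUBIC))
```

```text
(no output)
```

View pics/s0c.png

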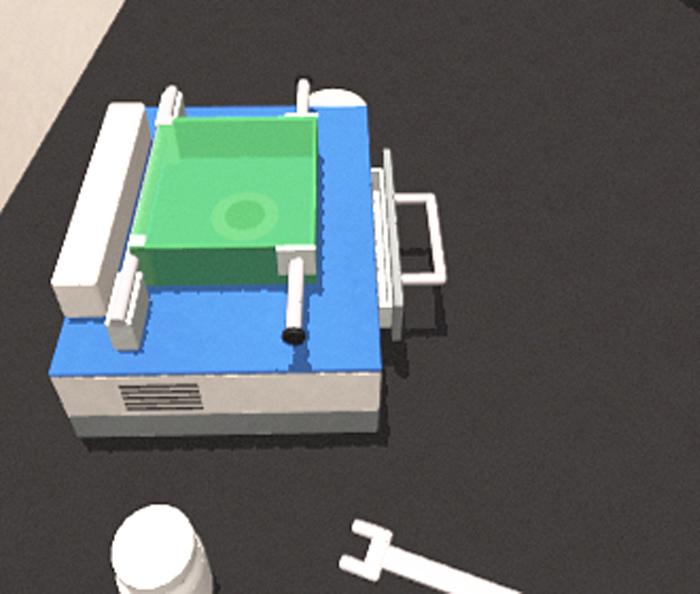

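View pics/t0c.png

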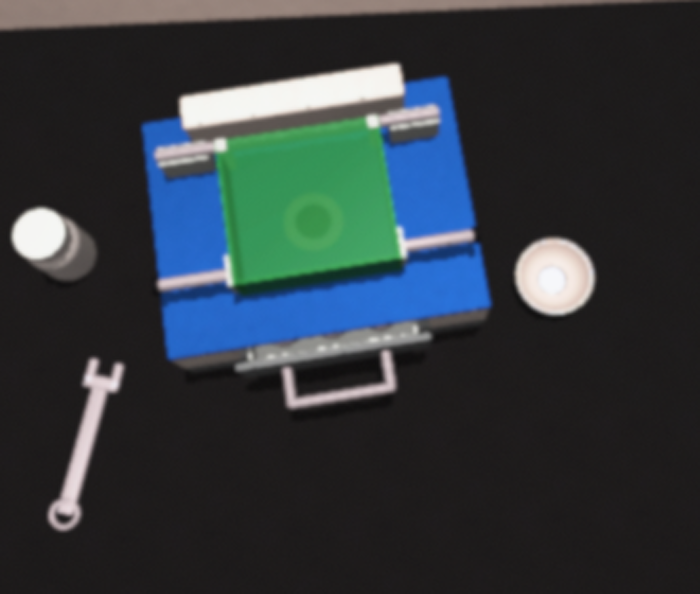

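Side view: the tray is slightly open, its handle is at the crop's right (about (440,240)), the guard is closed, and both grip bars show. In the top crop the handle ends are (288,402) and (393,386). The left bar runs (232,280) to (160,286) and the right bar (402,243) to (473,237).

```bash
cat >> h.py <<'E'
from scipy.spatial.transform import Rotation as Ro
def go(target,Rt):
    s=env.observe();R=Ro.from_quat(s['ee_rot'])
    d=R.inv().apply(np.array(target)-s['tool_pos'])/40; w=(R.inv()*Rt).as_rotvec()/np.radians(6)
    print('turn units',np.round(w,2),'shift tool units',np.round(d,2),'shift in TARGET frame',np.round(Rt.inv().apply(np.array(target)-s['tool_pos'])/40,2))
E
python3 - <<'E'
from h import *
np.set_printoptions(precision=1,suppress=True)
T=lambda x,y,z:at_z('top',(130+x/2.12,60+y/2.12),z)
S=lambda x,y,z:at_z('side',(150+x/2.12,120+y/2.12),z)
print('handle',T(290,403,70),T(393,387,70),'side',S(434,197,70),S(439,280,70))
print('gl',T(231,280,135),T(160,286,135),'side',S(297,260,135),S(293,335,135))
print('gr',T(403,243,135),T(473,237,135))
print('hinge',T(158,155,135),T(438,117,135))
print('deck corners',T(168,358,100),T(490,305,100),T(447,78,100),T(143,124,100))
print('panel top',T(237,370,95),T(430,340,95))
print(Ro.from_quat(env.observe()['ee_rot']).as_matrix())
E
```

```text
handle [530.7 134.7  70. ] [541.8  31.6  70. ] side [537.5  33.   70. ] [530.8 136.1  70. ]
gl [642.9 179.6 135. ] [640.3 246.9 135. ] side [647.6 180.5 135. ] [640.  251.4 135. ]
gr [671.6  15.  135. ] [674.3 -52.3 135. ]
hinge [772.6 250.8 135. ] [799.2 -25.4 135. ]
deck corners [576.8 248.3 100. ] [614.5 -67.7 100. ] [858.3 -39.  100. ] [822.2 277.1 100. ]
panel top [562.6 182.3  95. ] [583.3  -7.1  95. ]
[[-0.9  0.   0.3]
 [-0.3  0.  -0.9]
 [-0.  -1.  -0. ]]
```

Emit:
play_rows(
  moves=[0,-0.55,0,-0.88,0,-0.13,48,0,-0.55,0,-0.88,0,-0.13,48,0,-0.55,0,-0.88,0,-0.13,48,0,-0.55,0,-0.88,0,-0.13,48,0,-0.55,0,-0.88,0,-0.13,48,0,-0.55,0,-0.88,0,-0.13,48,0,-0.55,0,-0.88,0,-0.13,48,0,-0.55,0,-0.88,0,-0.13,48,0,-0.55,0,-0.88,0,-0.13,48,0,-0.55,0,-0.88,0,-0.13,48,0,-0.55,0,-0.88,0,-0.13,48,0,-0.55,0,-0.88,0,-0.13,48],
  newtons=60,
)

```text
clock: 2.2
tool_pos: [518.6, -328.8, 203.6]
ee_rot: [0.354, -0.612, 0.614, -0.352]
wrist_force: [1.8, -0.1, 0.5]
opening: 0.479
```

```bash
cat >> h.py <<'E'
np.set_printoptions(precision=2,suppress=True)
YAW=6.9
def RT(yaw=YAW): 
    y=np.radians(yaw);z=np.array([np.cos(y),np.sin(y),0]);yy=np.array([0,0,-1.])
    return Ro.from_matrix(np.stack([np.cross(yy,z),yy,z],1))
E
python3 - <<'E'
from h import *
s=env.observe();print(s['clock'],s['tool_pos'],s['joint_positions'],s['opening']);go([536,83,140],RT())
E
```

```text
2.2 [ 518.59 -328.78  203.56] [ 0.63  0.34 -0.21  1.74  0.08  1.07 -0.14] 0.4794299198879104
turn units [ 0.   -6.18  0.03] shift tool units [-9.13  1.56 -4.8 ] shift in TARGET frame [-10.17   1.59   1.67]
```

Emit:
play_rows(
  moves=[0,-0.52,0,-0.85,0,-0.14,48,0,-0.52,0,-0.85,0,-0.14,48,0,-0.52,0,-0.85,0,-0.14,48,0,-0.52,0,-0.85,0,-0.14,48,0,-0.52,0,-0.85,0,-0.14,48,0,-0.52,0,-0.85,0,-0.14,48,0,-0.52,0,-0.85,0,-0.14,48,0,-0.52,0,-0.85,0,-0.14,48,0,-0.52,0,-0.85,0,-0.14,48,0,-0.52,0,-0.85,0,-0.14,48,0,-0.52,0,-0.85,0,-0.14,48,0,-0.52,0,-0.85,0,-0.14,48],
)

```text
clock: 3.4
tool_pos: [541.5, 93.3, 203.4]
ee_rot: [0.537, -0.458, 0.462, -0.537]
wrist_force: [0.6, -0.4, 0.0]
opening: 0.479
```

Run:
```python
from h import *
s=env.observe();print(s['clock'],s['tool_pos'],s['joint_positions'],s['opening']);go([536,83,140],RT())
```

```text
3.4 [541.5   93.28 203.38] [ 0.16  0.26 -0.53  1.87  0.16  1.05 -0.28] 0.4786526204563811
turn units [-0.03  0.33  0.04] shift tool units [ 0.23  1.59 -0.18] shift in TARGET frame [ 0.24  1.58 -0.17]
```

Emit:
play_rows(
  moves=[0,0.33,0,0.24,0.6,-0.17,48,0,0,0,0,0.7,0,48,0,0,0,0,0.7,0,48,0,0,0,0,0,0,48],
)

```text
clock: 3.8
tool_pos: [536.1, 89.1, 123.1]
ee_rot: [-0.53, 0.464, -0.469, 0.533]
wrist_force: [1.0, -0.6, -0.6]
opening: 0.476
```

Run:
```python
from h import *
s=env.observe();print(s['clock'],s['tool_pos']);go([536,83,59],RT())
a=optics.snapshot('side');print(proj('side',s['tool_pos']))
cv2.imwrite('pics/s1.png',cv2.resize(a[120:330,220:480],None,fx=3,fy=2.8)[:,:,::-1][:600])
```

```text
3.8 [536.09  89.12 123.14]
turn units [-0.07  0.09  0.03] shift tool units [ 0.15  1.6  -0.03] shift in TARGET frame [ 0.15  1.6  -0.02]
[356.96 214.01]
```

View pics/s1.png

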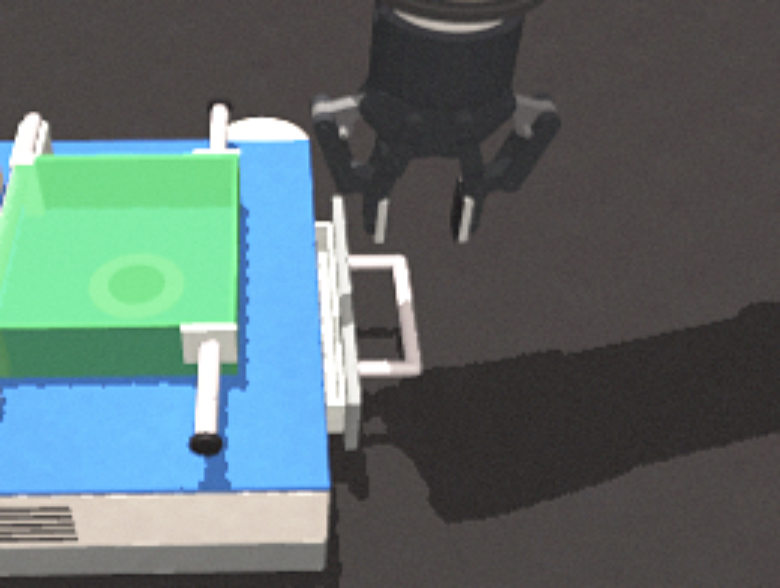

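Gripper (crop about (420,220)) is centred over the handle bar with the jaws straddling it, so I can descend.

Emit:
play_rows(
  moves=[0,0,0,0.1,0.6,-0.05,48,0,0,0,0,0.5,0,48,0,0,0,0,0.3,0,48,0,0,0,0,0.1,0,48],
)

```text
clock: 4.25
tool_pos: [540.9, 85.7, 69.9]
ee_rot: [-0.527, 0.462, -0.472, 0.535]
wrist_force: [-0.4, 0.3, 0.4]
opening: 0.48
```

Run:
```python
from h import *
s=env.observe();print(s['tool_pos'],Ro.from_quat(s['ee_rot']).as_matrix()[:,1]);go([535,84,61],RT())
```

```text
[540.87  85.69  69.85] [ 0.02 -0.   -1.  ]
turn units [-0.17  0.08  0.03] shift tool units [ 0.02  0.22 -0.15] shift in TARGET frame [ 0.02  0.22 -0.15]
```

Emit:
play_rows(
  moves=[-0.17,0.08,0,0,0.24,-0.15,48,0,0,0,0,0.04,0,20,0,0,0,0,0,0,0,0,0,0,0,0,0,0,0,0,0,0,0,0,0],
)

```text
clock: 4.75
tool_pos: [536.4, 85.3, 60.5]
ee_rot: [0.529, -0.468, 0.47, -0.529]
wrist_force: [-0.8, -0.7, -0.2]
opening: 0.007
```

Shut to 0.7 %, where a 10 mm bar should have left about 12 %. It looks like a miss, so I'll check.

Run:
```python
from h import *
s=env.observe();print(s['opening'],s['wrist_force'])
a=optics.snapshot('side');print(proj('side',s['tool_pos']))
cv2.imwrite('pics/s2.png',cv2.resize(a[170:290,290:450],None,fx=5,fy=5,interpolation=cv2.INTER_CUBIC)[:,:,::-1])
```

```text
0.007089218136546005 [-0.82 -0.71 -0.23]
[354.33 234.9 ]
```

View pics/s2.png

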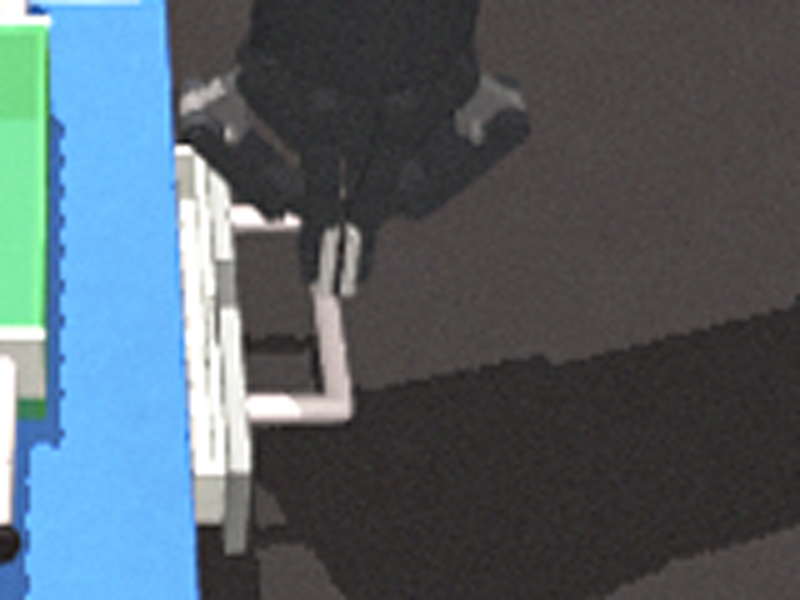

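The pads look shut above the bar, not around it, and their tips appear higher than the TCP reading implies. I'll measure that.

Run:
```python
from h import *
s=env.observe();print(s['tool_pos'])
def aty(px,y):
    c,d=ray('side',px);return c+d*(y-c[1])/d[1]
for y in(85,96): print('now tips',y,aty((290+341/5,170+296/5),y))
for y in(89,100): print('s1 tips',y,aty((220+420/3,120+241/2.8),y))
print('exp tip px',proj('side',s['tool_pos']-[0,-11,8]))
b=optics.snapshot('top');
px=proj('top',[536,85,70]);print('bar px top',px)
r=np.s_[int(px[1])-60:int(px[1])+60,int(px[0])-80:int(px[0])+80]
cv2.imwrite('pics/t2.png',cv2.resize(b[r],None,fx=5,fy=5,interpolation=cv2.INTER_CUBIC)[:,:,::-1]);print(r)
```

```text
[536.42  85.28  60.56]
now tips 85 [530.14  85.    77.6 ]
now tips 96 [530.94  96.    89.45]
s1 tips 89 [532.22  89.   143.93]
s1 tips 100 [532.98 100.   154.41]
exp tip px [353.89 241.74]
bar px top [290.25 246.47]
(slice(186, 306, None), slice(210, 370, None))
```

View pics/t2.png

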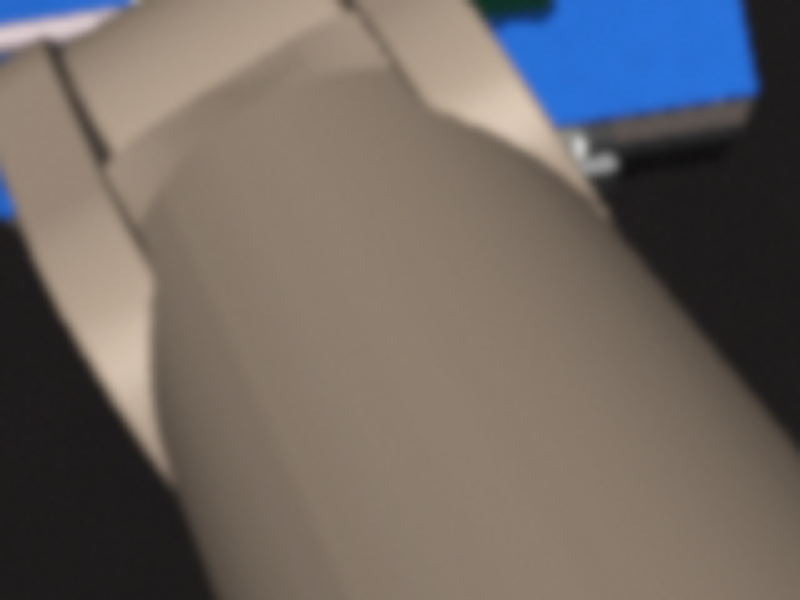

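Top view shows only the arm. The side view puts the shut pads about 25–30 mm above where the TCP reading says, and about 5 mm nearer the robot. I'll open, go down in small steps with the force in view, and look again.

Emit:
play_rows(
  moves=[0,0,0,0,0,0.1,48,0,0,0,0,0,0,48,0,0,0,0,0,0,48,0,0,0,0,0.2,0,48,0,0,0,0,0.2,0,48,0,0,0,0,0.0,0,48],
)

```text
clock: 5.45
tool_pos: [540.8, 85.6, 43.3]
ee_rot: [0.529, -0.468, 0.47, -0.529]
wrist_force: [0.4, 0.4, 0.0]
opening: 0.484
```

Run:
```python
from h import *
s=env.observe();print(s['tool_pos'],s['opening'],s['wrist_force'])
a=optics.snapshot('side')
cv2.imwrite('pics/s3.png',cv2.resize(a[170:290,290:450],None,fx=5,fy=5,interpolation=cv2.INTER_CUBIC)[:,:,::-1])
```

```text
[540.82  85.64  43.35] 0.48416201420419186 [0.41 0.37 0.01]
```

View pics/s3.png

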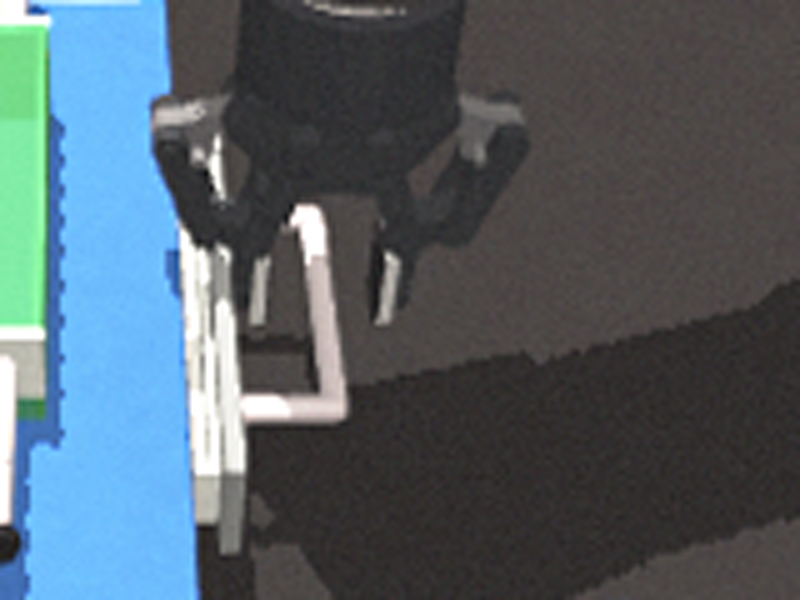

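The fingers now straddle the bar (pads at crop (258,300) and (388,300), bar at x≈318). They are still a little high, so I'll narrow the opening, go lower and close.

Emit:
play_rows(
  moves=[0,0,0,0,0,0,36,0,0,0,0,0.2,0,36,0,0,0,0,0.2,0,36,0,0,0,0,0.05,0,36],
)

```text
clock: 5.9
tool_pos: [543.3, 86.1, 25.9]
ee_rot: [-0.528, 0.467, -0.472, 0.53]
wrist_force: [-0.7, -3.3, 36.5]
opening: 0.363
```

Emit:
play_rows(
  moves=[0,0,0,0,0,0,0,0,0,0,0,0,0,0,0,0,0,0,0,0,0],
)

```text
clock: 6.2
tool_pos: [544.7, 86.4, 25.9]
ee_rot: [-0.527, 0.466, -0.472, 0.531]
wrist_force: [-1.6, -0.8, 10.5]
opening: 0.095
```

Emit:
play_rows(
  moves=[0,0,0,0,-0.05,-0.2,0,0,0,0,0,0,-0.2,0,0,0,0,0,0,-0.2,0,0,0,0,0,0,-0.2,0],
  newtons=60,
)

```text
clock: 6.6
tool_pos: [511.2, 82.4, 26.0]
ee_rot: [-0.527, 0.467, -0.472, 0.531]
wrist_force: [1.3, 0.1, 2.1]
opening: 0.09
```

Run:
```python
from h import *
s=env.observe();print(s['tool_pos'],s['opening'],s['wrist_force'])
a=optics.snapshot('side')
cv2.imwrite('pics/s4.png',cv2.resize(a[170:290,290:450],None,fx=5,fy=5,interpolation=cv2.INTER_CUBIC)[:,:,::-1])
```

```text
[511.24  82.44  25.97] 0.09026018196537104 [1.34 0.15 2.1 ]
```

View pics/s4.png

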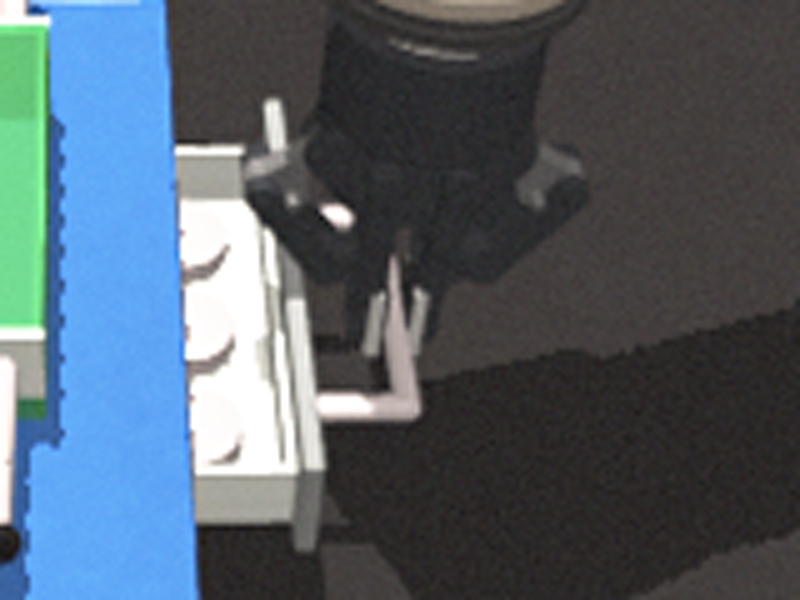

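Bar pinched (crop (400,310)) and the tray has come out about 33 mm. Pulling on to the stop.

Emit:
play_rows(
  moves=[0,0,0,0,0,-0.2,0,0,0,0,0,0,-0.2,0,0,0,0,0,0,-0.2,0],
)

```text
clock: 6.95
tool_pos: [485.0, 79.3, 26.0]
ee_rot: [-0.527, 0.466, -0.472, 0.531]
wrist_force: [2.4, -0.0, 2.9]
opening: 0.087
```

Emit:
play_rows(
  moves=[0,0,0,0,0,-0.1,0,0,0,0,0,0,-0.1,0],
)

```text
clock: 7.15
tool_pos: [480.8, 79.0, 26.5]
ee_rot: [-0.524, 0.465, -0.474, 0.534]
wrist_force: [52.0, 1.4, -51.8]
opening: 0.091
```

Emit:
play_rows(
  moves=[0,0,0,0,0,0,0,0,0,0,0,0,0,24,0,0,0,0,0,0,24,0,0,0,0,0,0,24],
)

```text
clock: 7.55
tool_pos: [479.5, 78.6, 25.6]
ee_rot: [-0.524, 0.465, -0.474, 0.534]
wrist_force: [0.6, -0.3, -0.5]
opening: 0.239
```

Run:
```python
from h import *
s=env.observe();print(s['tool_pos'],s['opening'],s['wrist_force'],s['joint_positions']);go(s['tool_pos'],RT())
```

```text
[479.47  78.59  25.61] 0.23886388960580127 [ 0.59 -0.28 -0.51] [ 0.1   0.4  -0.47  2.16  0.31  0.62 -0.47]
turn units [-0.18 -0.01 -0.  ] shift tool units [0. 0. 0.] shift in TARGET frame [0. 0. 0.]
```

Emit:
play_rows(
  moves=[0,0,0,0,-0.4,0,24,0,0,0,0,-0.9,0,24,0,0,0,0,-0.9,0,24,-0.18,0,0,0,-0.9,0,60,0,0,0,0,-0.9,0,60,0,0,0,-0.55,0,0.93,60,0,0,0,-0.55,0,0.93,60,0,0,0,-0.55,0,0.93,60,0,0,0,-0.55,0,0.93,60,0,0,0,-0.55,0,0.93,60,0,0,0,0,0,0,60],
)

```text
clock: 8.65
tool_pos: [649.8, 212.1, 191.2]
ee_rot: [0.53, -0.47, 0.47, -0.526]
wrist_force: [-0.6, 0.3, 0.4]
opening: 0.599
```

Run:
```python
from h import *
s=env.observe();print(s['clock'],s['tool_pos'],s['opening'],s['wrist_force'],s['joint_positions']);go([651,213,140],RT())
a=optics.snapshot('side');print(proj('side',s['tool_pos']))
for c in('side',):
  for k in boxes_of(c,'grip_left')[:2]+boxes_of(c,'tray_bar')[:2]:print(k['location'],k['confidence'])
cv2.imwrite('pics/s5.png',cv2.resize(a[100:330,170:430],None,fx=3,fy=2.6,interpolation=cv2.INTER_CUBIC)[:,:,::-1])
```

```text
8.65 [649.82 212.14 191.16] 0.5992910682731699 [-0.64  0.33  0.36] [-0.04  0.51 -0.53  1.56  0.27  1.15 -0.51]
turn units [ 0.05 -0.04  0.03] shift tool units [-0.02  1.28  0.04] shift in TARGET frame [-0.02  1.28  0.03]
[283.99 234.23]
[259.5, 229.8] 0.65
[350.1, 238.9] 0.98
```

View pics/s5.png

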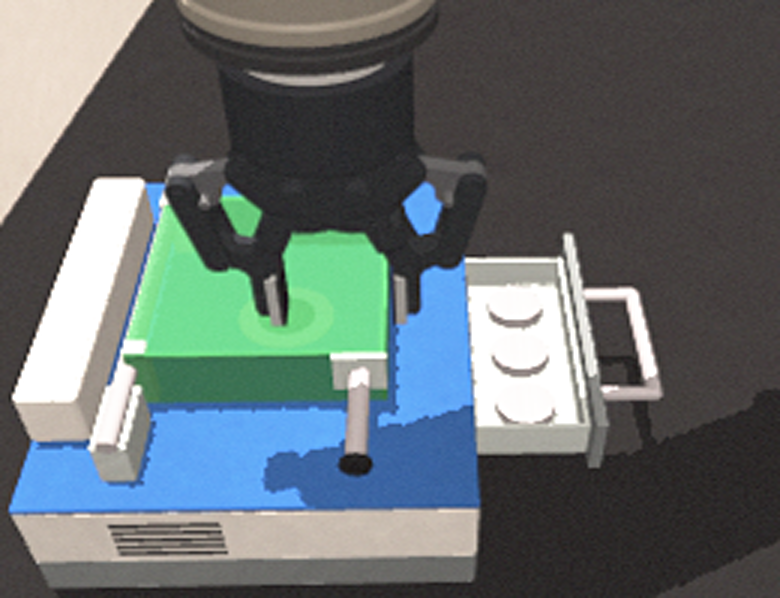

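Run:
```python
from h import *
def aty(px,y):
    c,d=ray('side',px);return c+d*(y-c[1])/d[1]
for y in(60,70,80,93): print('s4',y,aty((290+395/5,170+352/5),y))
for y in(185,200,212,223): print('s5',y,aty((170+342/3,100+324/2.6),y))
a=cv2.imread('pics/side0.png')
for n,P in dict(gl=[642,213,135],bar=[536,83,70]).items(): print(n,proj('side',P),proj('top',P))
```

```text
s4 60 [503.03  60.    18.67]
s4 70 [504.24  70.    30.05]
s4 80 [505.45  80.    41.43]
s4 93 [507.03  93.    56.23]
s5 185 [654.62 185.   183.16]
s5 200 [651.32 200.   199.39]
s5 212 [648.67 212.   212.38]
s5 223 [646.25 223.   224.29]
gl [290.58 258.2 ] [222.37 193.3 ]
bar [354.92 230.84] [291.19 246.43]
```

Tray stays out. The tips (crop (342,323)) confirm the pads sit about 35 mm above the TCP reading, with x and y nearly right. Target reading for the left grip bar is about (647,213,91).

Emit:
play_rows(
  moves=[0.05,0,0,0,0.8,-0.05,60,0,0,0,0,0.8,0,60,0,0,0,0,0.4,0,60],
)

```text
clock: 9.1
tool_pos: [644.9, 205.0, 114.0]
ee_rot: [0.527, -0.468, 0.474, -0.527]
wrist_force: [-0.6, 0.2, -0.3]
opening: 0.601
```

Run:
```python
from h import *
s=env.observe();print(s['clock'],s['tool_pos'],s['opening'],s['wrist_force']);go([647,213,91],RT())
```

```text
9.1 [644.91 204.99 114.02] 0.6011393494919334 [-0.56  0.21 -0.31]
turn units [-0.05 -0.08  0.07] shift tool units [-0.2   0.57  0.07] shift in TARGET frame [-0.19  0.58  0.08]
```

Emit:
play_rows(
  moves=[-0.05,-0.08,0.07,-0.25,0.2,0.08,60,0,0,0,0,0.2,0,60,0,0,0,0,0.15,0,60],
)

```text
clock: 9.4
tool_pos: [646.6, 214.4, 91.7]
ee_rot: [0.529, -0.469, 0.469, -0.529]
wrist_force: [1.3, 0.3, 0.4]
opening: 0.602
```

Run:
```python
from h import *
s=env.observe();print(s['clock'],s['tool_pos'],s['opening'],s['wrist_force']);go([647,213,91],RT())
a=optics.snapshot('side')
cv2.imwrite('pics/s6.png',cv2.resize(a[170:290,220:380],None,fx=5,fy=5,interpolation=cv2.INTER_CUBIC)[:,:,::-1])
```

```text
9.4 [646.61 214.43  91.66] 0.6016609036830199 [1.29 0.34 0.4 ]
turn units [ 0.01 -0.   -0.  ] shift tool units [0.04 0.02 0.01] shift in TARGET frame [0.04 0.02 0.01]
```

View pics/s6.png

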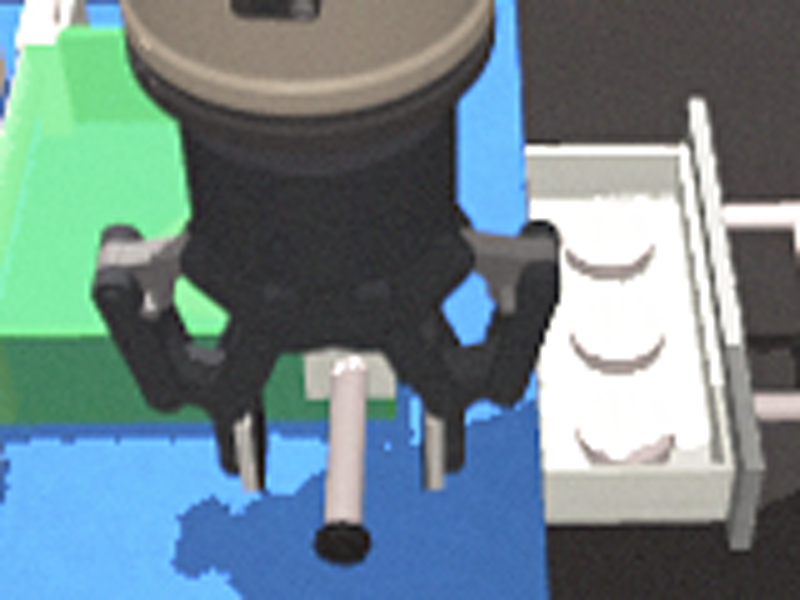

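Fingers straddle the left bar (crop x≈345, between pads at 248 and 435). Closing.

Emit:
play_rows(
  moves=[0,0,0,0,0,0,0,0,0,0,0,0,0,0,0,0,0,0,0,0,0,0,0,0,0,0,0,0,0,0,0,0,0,0,0],
  newtons=80,
)

```text
clock: 9.95
tool_pos: [645.5, 214.6, 92.9]
ee_rot: [0.53, -0.469, 0.469, -0.529]
wrist_force: [0.3, 1.0, -2.9]
opening: 0.107
```

Run:
```python
from h import *
s=env.observe();print(s['clock'],s['tool_pos'],s['opening'],s['wrist_force'],s['moment']);np.save('g0.npy',s['tool_pos'])
p=0
for a in range(10,51,10):
    d=130*np.array([1-np.cos(np.radians(a)),np.sin(np.radians(a))])/40
    print(a,'fwd',d[0],'up',d[1]);
```

```text
9.95 [645.49 214.6   92.89] 0.10747578435836604 [ 0.33  0.99 -2.89] [ 0.07  0.06 -0.06]
10 fwd 0.049374802710323934 up 0.5643565774175235
20 fwd 0.1959989824457976 up 1.1115654658084233
30 fwd 0.4354174377005742 up 1.6249999999999996
40 fwd 0.7603555598633214 up 2.0890597314812522
50 fwd 1.160940268518747 up 2.4896444401366784
```

Emit:
play_rows(
  moves=[0,0,0,0,-0.28,0.01,0,0,0,0,0,-0.28,0.04,0,0,0,0,0,-0.28,0.06,0,0,0,0,0,-0.27,0.09,0],
)

```text
clock: 10.35
tool_pos: [653.2, 215.5, 138.8]
ee_rot: [0.53, -0.47, 0.468, -0.528]
wrist_force: [1.9, 0.6, -6.0]
opening: 0.106
```

```bash
cat >> h.py <<'E'
def ang():
    s=env.observe();d=s['tool_pos']-np.load('g0.npy');y=np.radians(YAW)
    f=d[0]*np.cos(y)+d[1]*np.sin(y);l=-d[0]*np.sin(y)+d[1]*np.cos(y)
    a=np.degrees(np.arctan2(d[2],130-f));r=np.hypot(d[2],130-f)
    print('t',s['clock'],'fwd',f,'lat',l,'up',d[2],'ang',a,'r',r,'F',s['wrist_force'],'M',s['moment'],'op',s['opening'])
    go(s['tool_pos'],RT())
E
python3 -c "
from h import *
ang()"
```

```text
t 10.35 fwd 7.723157366349369 lat 0.004073059052747685 up 45.947121100390746 ang 20.594365790391734 r 130.62451600625562 F [ 1.9   0.57 -5.98] M [ 0.18 -0.11 -0.02] op 0.10589596487895828
turn units [0.04 0.   0.  ] shift tool units [0. 0. 0.] shift in TARGET frame [0. 0. 0.]
```

Emit:
play_rows(
  moves=[0,0,0,0,-0.26,0.11,0,0,0,0,0,-0.25,0.13,0,0,0,0,0,-0.24,0.15,0,0,0,0,0,-0.22,0.17,0,0,0,0,0,-0.21,0.19,0,0,0,0,0,-0.1,0.1,0],
)

```text
clock: 10.95
tool_pos: [690.2, 219.9, 195.6]
ee_rot: [0.53, -0.47, 0.468, -0.528]
wrist_force: [3.3, 1.7, -10.9]
opening: 0.103
```

Run:
```python
from h import *
ang()
a=optics.snapshot('side')
cv2.imwrite('pics/s7.png',cv2.resize(a[60:300,150:430],None,fx=2.8,fy=2.5,interpolation=cv2.INTER_CUBIC)[:,:,::-1])
```

```text
t 10.95 fwd 45.026259273992636 lat -0.079759889783511 up 102.7226403747257 ang 50.40192660610631 r 133.31345565443104 F [  3.28   1.75 -10.86] M [ 0.31 -0.2  -0.05] op 0.10328214775393538
turn units [ 0.04 -0.   -0.  ] shift tool units [0. 0. 0.] shift in TARGET frame [0. 0. 0.]
```

View pics/s7.png

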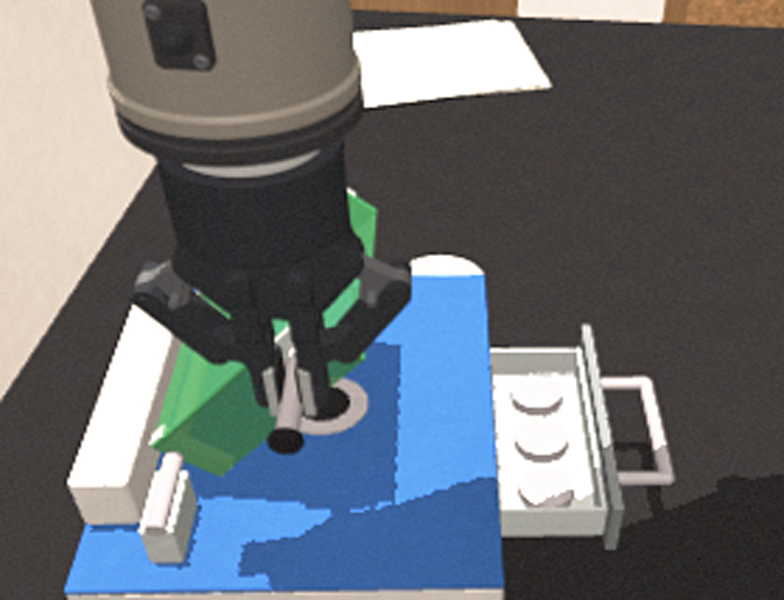

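Guard is open and held, tray still out. I'll cross-check the angle with the bar's end stop (crop (287,440)) against its position when closed.

Run:
```python
from h import *
def cen(f,x0,y0):
    im=cv2.imread(f).astype(int) if isinstance(f,str) else f[:,:,::-1].astype(int)
    m=(im.max(2)<45); sub=np.zeros_like(m); sub[y0-9:y0+9,x0-9:x0+9]=m[y0-9:y0+9,x0-9:x0+9]
    n,l,st,c=cv2.connectedComponentsWithStats(sub.astype(np.uint8)); i=1+np.argmax(st[1:,4]); return c[i],st[i]
a=optics.snapshot('side')
p0,s0=cen('pics/side0.png',288,278);p1,s1=cen(a,252,236);print(p0,s0,p1,s1)
y=np.radians(YAW);ax=np.array([np.cos(y),np.sin(y),0]);z=np.array([0,0,1.])
# closed end face on plane z=135
E0=at_z('side',p0,135);print(E0);H=E0+130*ax
for d in(46,47,48,49,50,51,52,53): 
    t=np.radians(d);print(d,proj('side',H-130*np.cos(t)*ax+130*np.sin(t)*z)-p1)
```

```text
[288.4 278.8] [284 277  10   5  45] [251.12 235.6 ] [245 231  13  10  96]
[639.5 252.8 135. ]
46 [5.01 3.52]
47 [3.67 2.78]
48 [2.32 2.06]
49 [0.94 1.34]
50 [-0.46  0.64]
51 [-1.89 -0.05]
52 [-3.33 -0.73]
53 [-4.8 -1.4]
```

Emit:
play_rows(
  moves=[0,0,0,0,0,0,0,0,0,0,0,0,0,0,0,0,0,0,0,0,0],
)

```text
clock: 11.35
tool_pos: [688.7, 219.7, 194.2]
ee_rot: [0.531, -0.47, 0.468, -0.527]
wrist_force: [-0.5, -0.3, -3.4]
opening: 0.107
```

Run:
```python
from h import *
ang()
optics.snapshot('side');optics.snapshot('top')
for n,z in dict(jar=42,wrench=5,dish=12).items():
    for c in('side','top'):
        for k in boxes_of(c,n)[:1]: print(n,c,np.round(k['location'],1),k['confidence'])
b=boxes_of('side','tray_bar')[0];P=at_z('side',b['location'],70);print('tray_bar',b,P)
ang()
```

```text
t 11.35 fwd 43.47387641387498 lat -0.11777978200019934 up 101.33758646597101 ang 49.50796204069661 r 133.25192866742879 F [-0.48 -0.29 -3.38] M [ 0.05  0.24 -0.02] op 0.10747008224270836
turn units [0.06 0.   0.01] shift tool units [0. 0. 0.] shift in TARGET frame [0. 0. 0.]
jar side [221.1 383.1] 0.98
wrench side [339.2 391.7] 0.64
dish side [308.1 166.5] 0.51
dish top [390.2 190. ] 0.65
tray_bar {'location': [350.0, 238.6], 'confidence': 0.7} [545.03 104.19  70.  ]
t 11.8 fwd 43.6915471781265 lat -0.0660425161160143 up 101.54456154077624 ang 49.63691279624813 r 133.26832709617864 F [-1.09  0.04 -5.33] M [0.03 0.56 0.02] op 0.10494845541132841
turn units [0.06 0.   0.  ] shift tool units [0. 0. 0.] shift in TARGET frame [0. 0. 0.]
```

It sagged slightly. One small nudge, then a last image check of the angle.

Emit:
play_rows(
  moves=[0,0,0,0,-0.03,0.05,0,0,0,0,0,0,0,0],
)

```text
clock: 12.0
tool_pos: [690.5, 220.0, 195.9]
ee_rot: [0.531, -0.47, 0.467, -0.527]
wrist_force: [-0.8, 0.3, -3.6]
opening: 0.103
```

Run:
```python
from h import *
ang()
def cen(im,x0,y0,th):
    g=im.max(2)[y0-12:y0+12,x0-12:x0+12].astype(np.uint8); m=(g<th).astype(np.uint8)
    n,l,st,c=cv2.connectedComponentsWithStats(m);i=1+np.argmax(st[1:,4]);return c[i]+[x0-12,y0-12],st[i]
i0=cv2.imread('pics/side0.png');a=optics.snapshot('side')
y=np.radians(YAW);ax=np.array([np.cos(y),np.sin(y),0]);z=np.array([0,0,1.])
for th in(55,70,85):
    p0,s0=cen(i0,288,278,th);p1,s1=cen(a,252,236,th)
    H=at_z('side',p0,135)+130*ax
    D=np.arange(40,60,.1);e=[np.linalg.norm(proj('side',H-130*np.cos(t)*ax+130*np.sin(t)*z)-p1) for t in np.radians(D)]
    print(th,p0,s0[2:],p1,s1[2:],D[np.argmin(e)],min(e))
print('handle',at_z('side',(150+650/2.8,60+382/2.5),70),at_z('side',(150+672/2.8,60+480/2.5),70))
```

```text
t 12.0 fwd 45.2922171035048 lat -0.0851572706840864 up 102.98745562873953 ang 50.562503940900434 r 133.34850767864393 F [-0.77  0.25 -3.62] M [ 0.    0.46 -0.01] op 0.10261205366310308
turn units [0.07 0.   0.01] shift tool units [0. 0. 0.] shift in TARGET frame [0. 0. 0.]
55 [288.48 278.48] [10  8 54] [251.14 235.59] [ 13  10 101] 49.90000000000014 0.4455258904776183
70 [288.25 278.31] [11  8 65] [251.02 235.59] [ 13  10 103] 49.80000000000014 0.34996644519942716
85 [288.37 278.18] [11  8 71] [250.9  235.64] [ 13  10 110] 49.90000000000014 0.08721436055067103
handle [480.92  26.83  70.  ] [469.56 129.81  70.  ]
```

```bash
python3 -c "
from h import *
ang();print(env.job_done())"
```

```text
t 12.05 fwd 45.239507618615754 lat -0.06784315517885187 up 102.90530171406286 ang 50.522580568069394 r 133.31857406076995 F [-3.24 -1.03 -2.16] M [-0.15  0.83 -0.02] op 0.10511825649170965
turn units [0.07 0.   0.01] shift tool units [0. 0. 0.] shift in TARGET frame [0. 0. 0.]
the job is handed in; nothing more can be done
None
```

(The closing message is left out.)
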